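# Seat the battery cap and hold the work lamp raised at its second stop

### The job

Get the small work lamp on the crate top ready over the bike parts: first press the battery cap on its foot down until it is fully home, then squeeze in the button on the side of the mast's grip and, keeping it squeezed, pull the mast straight up past the first stop to the second stop, where it goes no further. Nothing catches it up there, so finish while still holding it at the second stop with the button squeezed in. Leave the loose things around the lamp where they lie.

Things in the scene. Friction and masses are not known exactly. Their poses are not given: they have to be found in the camera images.
- lamp: Work lamp screwed to the crate top. Dark steel foot 90 (x) by 210 (y) by 20 mm high; origin at the centre of its underside, z up. On it stand a square aluminium mast tube (30 mm square, axis at y = +40 mm, top 165 mm high) and a round battery tube (40 mm diameter, axis at y = -60 mm, top 98 mm high) with a black cap. Its yaw can be up to about 52 degrees either way.
- cap (a joint): How far the battery cap has been pushed down, m: 0 = 7 mm proud, 0.007 = fully home on the battery tube. It starts 4 to 7 mm proud (a brass neck shows in the gap). It slides stiffly: about 5 N moves it, it stays where left, and it stops solidly when home.
- cap_top (a point): Centre of the top face of the round black battery cap (41 mm diameter, 14 mm tall); 112 mm above the crate top when home.
- mast (a joint): Pull-up of the mast, m: 0 = down, about 0.05 = first stop, 0.100 = second stop, the solid end of travel. Button out: locked at 0, and a catch snaps in at the first stop. Button in: free, weighs 2 to 5 N. No catch at the second stop: let go, it sinks back. On the inner steel tube one black ring reaches the tube mouth at the first stop, the upper of a close pair at the second.
- grip (a point): Centre of the grey grip block on top of the mast: 28 mm (lamp x) by 34 mm (lamp y) by 46 mm tall, 188 mm above the crate top with the mast down. It is level with the middle of the button. Moves with the mast; free on both lamp x sides and above.
- button (a joint): How far the mast button is pushed in, m: 0 = out, 0.005 = fully in. Spring: 2.4 N to start, 6.4 N fully in; pushed along the lamp's -x.
- button_face (a point): Centre of the outer face of the black button (22 mm wide, 32 mm tall) on the lamp +x face of the grip block: 8 mm proud of the block when out, 3 mm when in. Gripping the block across lamp x, one finger on the button and one on the opposite face, squeezes it in: 36 mm across when out, 31 mm when in.
- jar: Bystander: glass jar of ball bearings, 62 mm diameter, 70 mm tall, steel cap; origin at centre of underside.
- bell: Bystander: white plastic bicycle bell, 54 mm diameter, 32 mm high, lever to its +x; origin at centre of underside.
- hanger: Bystander: flat steel derailleur hanger about 32 x 73 x 6 mm lying flat near the lamp head; origin at underside.
- tyre_lever: Bystander: aluminium tyre lever 135 mm long (its x), 18 mm wide, about 12 mm high, lying flat; origin at underside.
- lamp_head (a point): Centre of the grey lamp head (50 x 85 x 20 mm) that the mast carries on an arm out to the lamp's +y, 100 to 185 mm from the foot's centre, its top 180 mm high with the mast down. Nothing to do with it: keep clear.

How it is judged:
By the outcome, as a careful person would: the job done as asked, in the order asked, and still so for the second after the job is handed in, while the arm keeps its last pose, push and grip.
It also fails if it takes over 48 s, if anything falls off the work surface, if the arm or the gripper's body presses on something with over 40 N, if the wrist force passes 120 N, or if a joint passes its speed limit or range.

### The arm

A 6-joint arm with a two-finger parallel gripper is mounted at the origin on the work surface. World frame = base frame: x ahead of the robot, y to its left, z up, the work surface at z = 0. Lengths are in m, angles in degrees, forces in N, time in s.
With the tool pointing down it reaches from about 0.3 to 0.75 m from the base axis. Payload 8.5 kg.
Tool frame: the origin (TCP) lies at the very end of the fingers, on their centre line; the grasp point (between the pads) lies 19 mm behind it; z points along the fingers, y is the line along which they close (so a half turn about z gives the same grasp; the last joint's range is limited). The gripper opens to 85 mm and grips with 20 to 120 N. Pads are 22 mm wide; open, the fingers measure 114 mm over their backs; the gripper's body (76 mm by 85 mm) begins 54 mm behind the grasp point. The pads swing forward as they close: fully open they stand 13 mm farther back than shut.
Start: joints at [-81.664, 21.807, 74.336, -0, 83.858, -12.336], TCP at [0.194, -0.515, 0.231] pointing down, gripper open.
Joint ranges: [-178.18, 178.18], [-50.72, 133.34], [12.68, 142.11], [-81.47, 261.47], [9.98, 163.14], [-165.26, 165.26]. Speed limits (degrees/s): [136.94, 136.94, 180, 180, 180, 180].

### API

Orientations are given as a 3x3 rotation matrix whose columns are the frame's x, y, z axes.
In Python, from rig import observe, cams, ticket gives the robot as it stands.
- The arm moves only by the tool move_arm, never from a script. Its arguments are lists of equal length, an entry for each row: "jaw": the finger opening in cm, from 0 to 8.54; "dp": the shift along the tool's x, y, z in cm, a list of three; "turn": the turn, a rotation vector about the tool's x, y, z in rad, a list of three. In form: {"jaw": [jaw, ...], "dp": [[tx, ty, tz], ...], "turn": [[wx, wy, wz], ...]}. A call has 1 to 12 rows; each row shifts and turns the commanded pose from where the row before left it, along the tool's axes as they then stand; what a row does not reach is not made up. A row lasts 1/12 s, in which the tool goes at most 41.7 mm and 7.16 degrees, less where a joint would pass 70% of its speed; a pose out of reach is approached as far as the arm can. A call is refused whole if a number of a shift passes 4.17 or a number of a turn 0.125, either way. A call with a gripper value outside its range is refused whole. The fingers move at their own pace and stop on an object; "force" is the grip in N (left out, the last holds). Time passes only in rows, so rows that do not move let the fingers close. It gives the time, the measured TCP pose, the force, the opening and the grip force at its end, in the units of the state.
- observe(): the state, without advancing time (a new reading comes with each control period).
- cams.get_image(name): name is "scene" or "top"; returns (picture, depth): 384x512x3 uint8, red, green, blue; 384x512 float32, m along the optical axis (not along the pixel's ray), 0 where there is no reading.
- cams.calibration(name): a dict with "vertical_fov" (degrees; the focal length in pixels is half the picture's height over the tangent of half this angle, whatever the lens; pixels are square), "cx", "cy" (the principal point, pixels), "view" (4x4, takes a point from world to camera coordinates). Camera axes: x right, y up, looking along -z (the intrinsics and any distortion apply to the point x, -y, -z); pixel columns grow to the right and rows downward; lengths in m; the calibration is good to about 2 mm. A picture is of the moment at which its call begins. calibration takes no time and is no camera call.
- ticket.close_job(): hands the job in; it is judged then, once.
Trained networks look in the newest picture that a camera, given by its name, has taken for a name from the list of things; names that differ only in an ending like _2 or _b are one class to them, and where a whole thing is asked for, a point or a joint stands for the part that bears it (a point fixed in the world has none). Each returns a list of dicts, best first, with "p" (0 to 1); they miss things now and then, are a little off and sometimes report something else, mostly with a low value. They report only what shows in the picture. A call takes as long as a camera call.
- cams.spot_in(camera, query): "box" ([centre column, centre row, width, height] as shares, 0 to 1, of the picture: columns of its width, rows of its height, round what is visible of it).
- cams.outline_of(camera, query): "mask" (384x512 bool, what is visible of it) and "box" ([centre column, centre row, width, height] as shares, 0 to 1, of the picture: columns of its width, rows of its height, round what is visible of it).
- cams.mark_of(camera, query): "location" ([column, row] as shares, 0 to 1, of the picture: columns of its width, rows of its height: a listed point, or the origin of a listed thing).
The state is a dict: "time_s": time; "q": joint angles; "qvel": joint speeds; "joint_efforts": joint torques, N m; "position": TCP position; "tool_rot": TCP orientation; "ft_force": force on the tool from outside, world axes, zero at the start; "wrist_torque": the same for the moment, N m; "grip_width": finger opening in m; "gripper_force": force on a finger pad.
Only numpy, scipy, OpenCV 4.12 (cv2) and the standard library are available. Lean on these libraries where they do the work, as an engineer would, in place of code of your own. Each camera call takes 0.05 s, during which the arm holds its last target. There are 200 camera calls.

## Working session

There is one attempt and no reset: what is moved stays moved. The work goes in short steps, Python scripts to look and compute and a tool call to move; the robot and the scene stay as the last step left them, time stands still between calls to the robot, and variables do not carry over. Pictures are saved under pics/ and viewed, at most 10 in all, crops included, and the job is handed in when it is done.

Besides the shell and the picture viewer there is one more tool, called after "Emit:" as name(argument=value, ...) on one line, values as JSON. move_arm: Moves the arm, as the interface text tells. Its arguments: {"type":"object","properties":{"jaw":{"type":"array","items":{"type":"number"}},"dp":{"type":"array","items":{"type":"array","items":{"type":"number"}}},"turn":{"type":"array","items":{"type":"array","items":{"type":"number"}}},"force":{"type":"number"}},"required":["jaw","dp","turn"]}

```bash
mkdir -p pics; cat > h.py <<'E'
import numpy as np, cv2
from rig import observe, cams, ticket
def K(n):
    c=cams.calibration(n); f=192/np.tan(np.radians(c["vertical_fov"])/2); return c,f
def unproj(n,u,v,d):
    c,f=K(n); p=np.array([(u-c["cx"])/f*d,-(v-c["cy"])/f*d,-d*np.ones_like(d),np.ones_like(d)])
    return (np.linalg.inv(c["view"])@p)[:3].T
def ray_z(n,u,v,z):
    c,f=K(n); V=np.linalg.inv(c["view"]); o=V[:3,3]; d=V[:3,:3]@np.array([(u-c["cx"])/f,-(v-c["cy"])/f,-1])
    return o+d*(z-o[2])/d[2]
E
python3 - <<'E'
from h import *
print({k:v for k,v in cams.calibration("scene").items()},cams.calibration("top"))
P=[]
for n in ["scene","top"]:
    im,d=cams.get_image(n); P.append(im)
    np.save(f"{n}_d.npy",d)
    for q,z in [("cap_top",.117),("grip",.188),("button_face",.188),("lamp",0),("lamp_head",.17),("jar",0),("bell",0),("hanger",0),("tyre_lever",0)]:
        r=cams.mark_of(n,q)[:1]
        for a in r:
            u,v=a["location"][0]*512,a["location"][1]*384
            print(n,q,round(a["p"],2),round(u),round(v),ray_z(n,u,v,z).round(3))
    cv2.imwrite(f"pics/{n}0.png",cv2.resize(im[:,:,::-1],(768,576)))
print(observe()["time_s"])
E
```

```text
{'vertical_fov': 52.65627713954856, 'cx': 255.00162645840496, 'cy': 190.74264247259583, 'view': array([[-0.07901849,  0.99681471, -0.01079447, -0.02468496],
       [-0.74985738, -0.05229992,  0.65952909,  0.37981891],
       [ 0.65686375,  0.06020931,  0.75160153, -1.29558911],
       [ 0.        ,  0.        ,  0.        ,  1.        ]])} {'vertical_fov': 51.3160028051191, 'cx': 258.577523148236, 'cy': 196.16359293027423, 'view': array([[ 0.01929839, -0.99979988,  0.00527069,  0.06922316],
       [ 0.97834889,  0.0199703 ,  0.20599669, -0.60083254],
       [-0.20606073,  0.00118117,  0.97853849, -0.89051668],
       [ 0.        ,  0.        ,  0.        ,  1.        ]])}
scene cap_top 0.75 157 150 [ 0.497 -0.161  0.117]
scene grip 0.83 185 144 [ 0.548 -0.074  0.188]
scene button_face 0.57 175 152 [ 0.573 -0.09   0.188]
scene lamp 0.67 185 194 [ 0.525 -0.108  0.   ]
scene lamp_head 0.92 223 169 [0.598 0.011 0.17 ]
scene jar 0.82 138 221 [ 0.616 -0.201  0.   ]
scene bell 0.98 178 253 [ 0.693 -0.088  0.   ]
scene hanger 0.65 240 233 [0.63  0.041 0.   ]
top cap_top 0.62 367 239 [ 0.496 -0.159  0.117]
top grip 0.81 336 212 [ 0.543 -0.078  0.188]
top button_face 0.6 338 199 [ 0.57  -0.082  0.188]
top lamp 0.68 368 239 [ 0.509 -0.193  0.   ]
top lamp_head 0.81 290 186 [0.601 0.015 0.17 ]
top jar 0.72 367 196 [ 0.62  -0.194  0.   ]
top bell 0.8 326 168 [ 0.69  -0.093  0.   ]
top hanger 0.65 340 210 [ 0.582 -0.125  0.   ]
top tyre_lever 0.88 300 264 [ 0.444 -0.025  0.   ]
1.0
```

View pics/scene0.png

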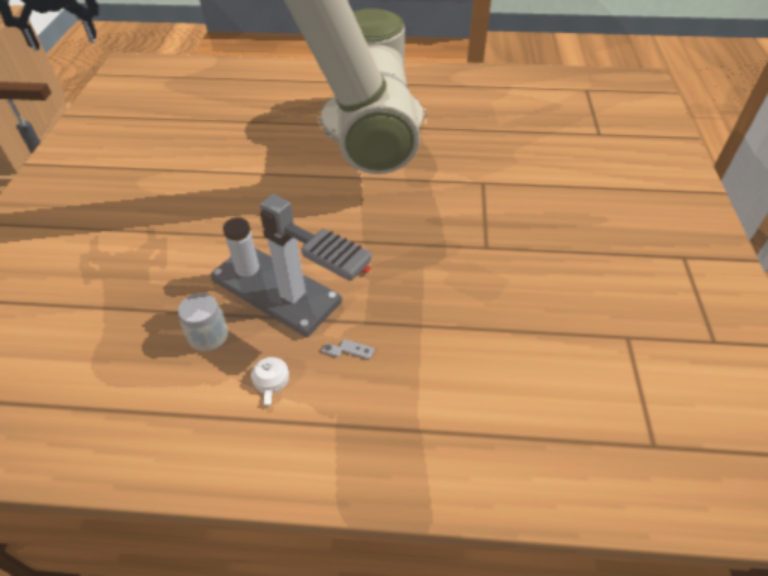

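View pics/top0.png

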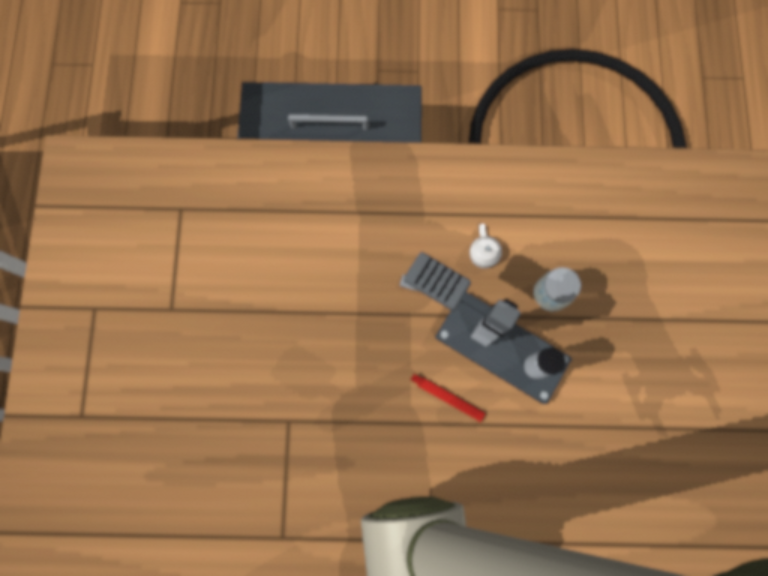

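The scene view (768 px wide) shows the lamp with its cap at (237,228) and grip at (277,215), with the jar, bell and hanger in front. The top view shows the cap at (551,360), the grip at (503,317) and the red tyre lever at (448,397). The networks' points from both cameras agree to a few mm, putting the yaw near -31°.

```bash
python3 - <<'E'
from h import *
s=observe(); print(s["position"],s["tool_rot"].round(4) if hasattr(s["tool_rot"],'round') else s["tool_rot"],s["time_s"],s["grip_width"])
for n in ["scene","top"]:
    d=np.load(n+"_d.npy"); v,u=np.mgrid[:384,:512]
    p=unproj(n,u.ravel(),v.ravel(),d.ravel().astype(float)); p=p[d.ravel()>0]
    for nm,c,z0,r in [("grip",(.546,-.076),.2,.04),("cap",(.4965,-.16),.108,.04)]:
        q=p[(np.hypot(p[:,0]-c[0],p[:,1]-c[1])<r)&(p[:,2]>z0)]
        if len(q): print(n,nm,len(q),q.mean(0).round(4),np.percentile(q[:,2],[50,90]).round(4),cv2.minAreaRect(q[:,:2].astype(np.float32)*1000))
E
```

```text
[ 0.19417504 -0.51456114  0.23133377] [[ 0.9356  0.353   0.    ]
 [ 0.353  -0.9356 -0.    ]
 [ 0.      0.     -1.    ]] 1.0 0.08561519844100562
scene grip 251 [ 0.552  -0.0744  0.2083] [0.2101 0.2119] ((550.6647338867188, -75.56600952148438), (34.6515007019043, 35.585880279541016), 59.943824768066406)
scene cap 202 [ 0.4986 -0.1591  0.1157] [0.1164 0.1178] ((496.3389892578125, -159.814453125), (38.29876708984375, 38.91530990600586), 5.649135112762451)
top grip 277 [ 0.5457 -0.0748  0.2092] [0.2101 0.212 ] ((548.3135986328125, -76.77450561523438), (34.16304016113281, 36.3973503112793), 58.12713623046875)
top cap 274 [ 0.4932 -0.1594  0.1158] [0.116 0.118] ((493.4109802246094, -159.4539794921875), (39.429378509521484, 37.68586730957031), 89.65294647216797)
```

Emit:
move_arm(jaw=[0, 0, 0, 0, 0, 0, 0, 0, 0, 0, 0, 0], dp=[[0, 0, 0], [0, 0, 0], [0, 0, 0], [0, 0, 0], [0, 0, 0], [0, 0, 0], [3.8, 0.65, 0], [3.8, 0.65, 0], [3.8, 0.65, 0], [3.8, 0.65, 0], [3.8, 0.65, 0], [3.8, 0.65, 0]], turn=[[0, 0, -0.112], [0, 0, -0.112], [0, 0, -0.112], [0, 0, -0.112], [0, 0, -0.112], [0, 0, -0.112], [0, 0, 0], [0, 0, 0], [0, 0, 0], [0, 0, 0], [0, 0, 0], [0, 0, 0]], force=40)

```text
time_s: 2.0
position: [0.3453, -0.3372, 0.2315]
tool_rot: [[0.513, 0.859, 0.0], [0.859, -0.513, -0.0], [-0.0, 0.0, -1.0]]
ft_force: [0.8, -0.9, 0.4]
grip_width: 0.0002
gripper_force: 0.0
```

Emit:
move_arm(jaw=[0, 0, 0, 0, 0, 0, 0, 0, 0, 0, 0], dp=[[3.83, 0.63, 0], [3.83, 0.63, 0], [3.83, 0.63, 0], [3.83, 0.63, 0], [3.83, 0.63, 0], [3.83, 0.63, 0], [0, 0, 2.5], [0, 0, 2.5], [0, 0, 2.5], [0, 0, 2.0], [0, 0, 0]], turn=[[0, 0, 0], [0, 0, 0], [0, 0, 0], [0, 0, 0], [0, 0, 0], [0, 0, 0], [0, 0, 0], [0, 0, 0], [0, 0, 0], [0, 0, 0], [0, 0, 0]])

```text
time_s: 2.92
position: [0.4932, -0.1598, 0.133]
tool_rot: [[0.512, 0.859, -0.006], [0.859, -0.512, 0.004], [0.0, -0.007, -1.0]]
ft_force: [-0.1, 0.2, -1.4]
grip_width: 0.0004
gripper_force: 0.0
```

```bash
python3 - <<'E'
from h import *
A=[]
for n,(x,y) in [("scene",(165,160)),("top",(350,225))]:
    im,d=cams.get_image(n); A.append(cv2.resize(im[y-60:y+60,x-65:x+65,::-1],(390,360),interpolation=cv2.INTER_CUBIC))
cv2.imwrite("pics/c1.png",np.hstack(A))
E
```

```text
(no output)
```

View pics/c1.png

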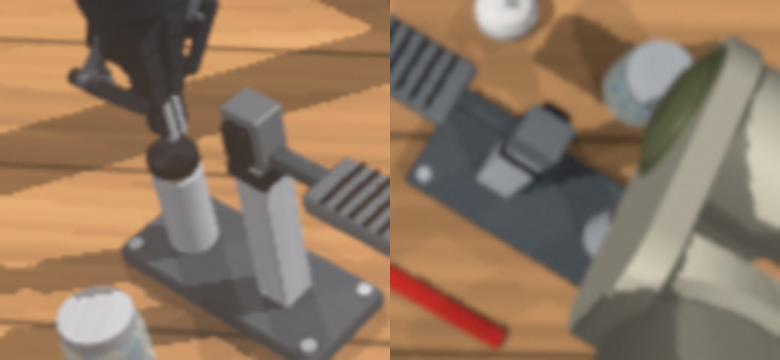

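The closed fingertips are right above the cap (crop left, about (172,140)), so I'll press down.

Emit:
move_arm(jaw=[0, 0, 0, 0, 0, 0], dp=[[0, 0, 0.5], [0, 0, 0.5], [0, 0, 0.3], [0, 0, 0.3], [0, 0, 0.2], [0, 0, 0]], turn=[[0, 0, 0], [0, 0, 0], [0, 0, 0], [0, 0, 0], [0, 0, 0], [0, 0, 0]])

```text
time_s: 3.52
position: [0.4946, -0.1607, 0.118]
tool_rot: [[0.512, 0.859, -0.0], [0.859, -0.512, 0.0], [0.0, -0.0, -1.0]]
ft_force: [-0.4, -0.6, -1.3]
grip_width: 0.0001
gripper_force: 0.0
```

Emit:
move_arm(jaw=[0, 0, 0, 0, 0, 0], dp=[[0, 0, 0.15], [0, 0, 0.15], [0, 0, 0.1], [0, 0, 0.1], [0, 0, 0], [0, 0, 0]], turn=[[0, 0, 0], [0, 0, 0], [0, 0, 0], [0, 0, 0], [0, 0, 0], [0, 0, 0]])

```text
time_s: 4.02
position: [0.4949, -0.1609, 0.1135]
tool_rot: [[0.512, 0.859, 0.001], [0.859, -0.512, -0.0], [0.0, 0.001, -1.0]]
ft_force: [-0.1, 0.3, 3.6]
grip_width: 0.0002
gripper_force: 1.9
```

Emit:
move_arm(jaw=[0, 0, 0, 0, 0], dp=[[0, 0, 0.1], [0, 0, 0.1], [0, 0, 0.05], [0, 0, 0], [0, 0, 0]], turn=[[0, 0, 0], [0, 0, 0], [0, 0, 0], [0, 0, 0], [0, 0, 0]])

```text
time_s: 4.43
position: [0.4949, -0.1609, 0.1119]
tool_rot: [[0.512, 0.859, 0.001], [0.859, -0.512, -0.001], [-0.0, 0.002, -1.0]]
ft_force: [-1.9, 2.4, 14.9]
grip_width: 0.0001
gripper_force: 6.9
```

Emit:
move_arm(jaw=[0, 0, 0, 0], dp=[[0, 0, 0.1], [0, 0, 0.05], [0, 0, 0], [0, 0, 0]], turn=[[0, 0, 0], [0, 0, 0], [0, 0, 0], [0, 0, 0]])

```text
time_s: 4.77
position: [0.495, -0.161, 0.1118]
tool_rot: [[0.512, 0.859, 0.002], [0.859, -0.512, -0.002], [-0.0, 0.003, -1.0]]
ft_force: [-6.6, 4.3, 27.2]
grip_width: -0.0004
gripper_force: 13.4
```

Emit:
move_arm(jaw=[0, 0, 0, 0, 8.5, 8.5, 8.5, 8.5, 8.5, 8.5, 8.5, 8.5], dp=[[0, 0, -2.0], [0, 0, -4.0], [0, 0, -4.0], [0, 0, -4.0], [0, 0, 0], [2.5, 0.05, 0], [2.5, 0.05, 0], [2.5, 0.05, 0], [2.5, 0.05, 0], [0, 0, 0], [0, 0, 0], [0, 0, 0]], turn=[[0, 0, 0], [0, 0, 0], [0, 0, 0], [0, 0, 0], [0, 0, 0], [0, 0, 0], [0, 0, 0], [0, 0, 0], [0, 0, 0], [0, 0, 0], [0, 0, 0], [0, 0, 0]])

```text
time_s: 5.77
position: [0.5473, -0.0763, 0.2488]
tool_rot: [[0.512, 0.859, -0.001], [0.859, -0.512, 0.0], [-0.0, -0.001, -1.0]]
ft_force: [-0.4, 0.5, -0.7]
grip_width: 0.0851
gripper_force: 0.0
```

```bash
python3 - <<'E'
from h import *
print(observe()["position"],observe()["grip_width"])
A=[]
for n,(x,y) in [("scene",(180,150)),("top",(340,220))]:
    im,d=cams.get_image(n); A.append(cv2.resize(im[y-60:y+60,x-65:x+65,::-1],(390,360),interpolation=cv2.INTER_CUBIC))
    if n=="scene":
        v,u=np.mgrid[:384,:512]; p=unproj(n,u.ravel(),v.ravel(),d.ravel().astype(float)); p=p[d.ravel()>0]
        q=p[(np.hypot(p[:,0]-.4955,p[:,1]+.16)<.018)&(p[:,2]>.1)]; print(len(q),np.percentile(q[:,2],[50,90]))
        t=p[(np.hypot(p[:,0]-.546,p[:,1]+.075)<.035)&(p[:,2]>.2)&(p[:,2]<.217)]; print(len(t),t.mean(0) if len(t) else 0)
cv2.imwrite("pics/c2.png",np.hstack(A))
E
```

```text
[ 0.54733797 -0.07629906  0.24877589] 0.08511262369181925
148 [0.11199561 0.11352877]
249 [ 0.55203606 -0.07442561  0.20827147]
```

View pics/c2.png

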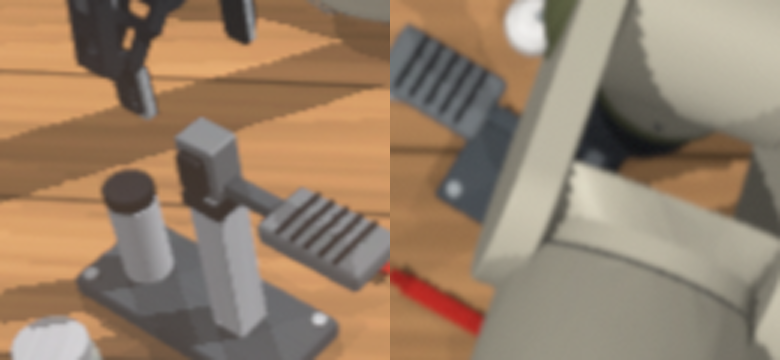

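The cap now reads 112 mm high, so it is home with the gap gone. The open fingers straddle the grip, and I'll go down over it.

Emit:
move_arm(jaw=[8.5, 8.5, 8.5, 8.5, 8.5, 8.5, 8.5], dp=[[0, 0, 1.5], [0, 0, 1.5], [0, 0, 1.5], [0, 0, 1.5], [0, 0, 1.2], [0, 0, 0.8], [0, 0, 0]], turn=[[0, 0, 0], [0, 0, 0], [0, 0, 0], [0, 0, 0], [0, 0, 0], [0, 0, 0], [0, 0, 0]])

```text
time_s: 6.45
position: [0.5468, -0.0764, 0.1679]
tool_rot: [[0.513, 0.858, -0.003], [0.858, -0.513, 0.001], [-0.001, -0.003, -1.0]]
ft_force: [0.2, 0.3, -0.8]
grip_width: 0.0846
gripper_force: 0.0
```

```bash
python3 - <<'E'
from h import *
im,d=cams.get_image("scene"); x,y=185,145
cv2.imwrite("pics/c3.png",cv2.resize(im[y-50:y+50,x-60:x+60,::-1],(600,500),interpolation=cv2.INTER_CUBIC))
E
```

```text
(no output)
```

View pics/c3.png

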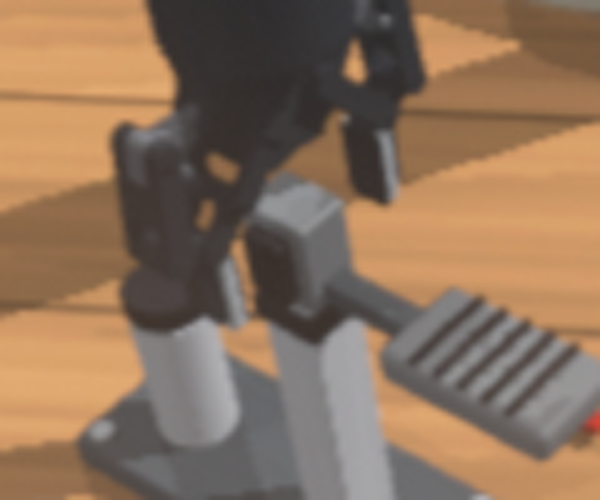

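The fingers are on either side of the grip, with the left pad at (232,290) facing the button at (275,270). Closing now.

Emit:
move_arm(jaw=[4.5, 4.5, 4.5, 3.0, 2.5, 2.5, 2.5, 2.5, 2.5], dp=[[0, 0, 0], [0, 0, 0], [0, 0, 0], [0, 0, 0], [0, 0, 0], [0, 0, 0], [0, 0, 0], [0, 0, 0], [0, 0, 0]], turn=[[0, 0, 0], [0, 0, 0], [0, 0, 0], [0, 0, 0], [0, 0, 0], [0, 0, 0], [0, 0, 0], [0, 0, 0], [0, 0, 0]], force=40)

```text
time_s: 7.25
position: [0.5484, -0.0764, 0.1703]
tool_rot: [[0.512, 0.859, 0.003], [0.859, -0.512, -0.001], [0.0, 0.003, -1.0]]
ft_force: [1.6, -0.9, 4.7]
grip_width: 0.03
gripper_force: 40.2
```

Width 30 mm with the button in. Pulling up.

Emit:
move_arm(jaw=[2.5, 2.5, 2.5, 2.5, 2.5, 2.5], dp=[[0, 0, -0.4], [0, 0, -0.6], [0, 0, -0.6], [0, 0, -0.6], [0, 0, 0], [0, 0, 0]], turn=[[0, 0, 0], [0, 0, 0], [0, 0, 0], [0, 0, 0], [0, 0, 0], [0, 0, 0]])

```text
time_s: 7.75
position: [0.5484, -0.0763, 0.1914]
tool_rot: [[0.512, 0.859, 0.002], [0.859, -0.512, -0.001], [0.0, 0.002, -1.0]]
ft_force: [5.7, -2.8, -2.7]
grip_width: 0.03
gripper_force: 41.0
```

```bash
python3 - <<'E'
from h import *
im,d=cams.get_image("scene"); x,y=185,140
cv2.imwrite("pics/c4.png",cv2.resize(im[y-50:y+50,x-60:x+60,::-1],(600,500),interpolation=cv2.INTER_CUBIC))
E
```

```text
(no output)
```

View pics/c4.png

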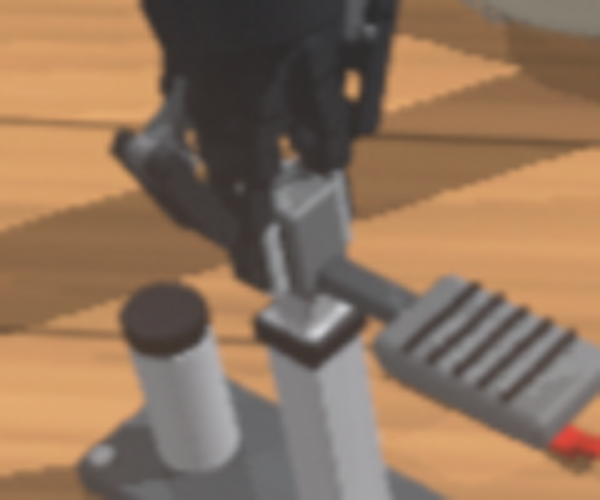

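The mast is rising with the grip (bright inner tube at (310,320)). Carrying on past the first stop.

Emit:
move_arm(jaw=[2.5, 2.5, 2.5, 2.5, 2.5, 2.5, 2.5, 2.5, 2.5, 2.5], dp=[[0, 0.05, -0.6], [0, 0.05, -0.8], [0, 0, -0.8], [0, 0, -0.8], [0, 0, -0.8], [0, 0, -0.8], [0, 0, -0.8], [0, 0, -0.8], [0, 0, -0.6], [0, 0, 0]], turn=[[0, 0, 0], [0, 0, 0], [0, 0, 0], [0, 0, 0], [0, 0, 0], [0, 0, 0], [0, 0, 0], [0, 0, 0], [0, 0, 0], [0, 0, 0]])

```text
time_s: 8.63
position: [0.5484, -0.0763, 0.2607]
tool_rot: [[0.512, 0.859, 0.001], [0.859, -0.512, -0.0], [0.0, 0.001, -1.0]]
ft_force: [-1.0, 0.2, -2.2]
grip_width: 0.0303
gripper_force: 43.4
```

Emit:
move_arm(jaw=[2.5, 2.5, 2.5, 2.5, 2.5, 2.5], dp=[[0, 0, -0.3], [0, 0, -0.3], [0, 0, -0.3], [0, 0, -0.1], [0, 0, 0], [0, 0, 0]], turn=[[0, 0, 0], [0, 0, 0], [0, 0, 0], [0, 0, 0], [0, 0, 0], [0, 0, 0]])

```text
time_s: 9.13
position: [0.5484, -0.0763, 0.2693]
tool_rot: [[0.512, 0.859, -0.0], [0.859, -0.512, 0.0], [0.0, -0.0, -1.0]]
ft_force: [-2.1, 1.5, -2.5]
grip_width: 0.0304
gripper_force: 44.2
```

Emit:
move_arm(jaw=[2.5, 2.5, 2.5, 2.5, 2.5], dp=[[0, 0, -0.1], [0, 0, -0.1], [0, 0, 0], [0, 0, 0], [0, 0, 0]], turn=[[0, 0, 0], [0, 0, 0], [0, 0, 0], [0, 0, 0], [0, 0, 0]])

```text
time_s: 9.55
position: [0.5483, -0.0763, 0.2704]
tool_rot: [[0.512, 0.859, -0.002], [0.859, -0.512, 0.001], [-0.0, -0.002, -1.0]]
ft_force: [1.6, 1.8, -14.6]
grip_width: 0.0304
gripper_force: 43.5
```

Emit:
move_arm(jaw=[2.5, 2.5, 2.5, 2.5], dp=[[0, 0, 0], [0, 0, 0], [0, 0, 0], [0, 0, 0]], turn=[[0, 0, 0], [0, 0, 0], [0, 0, 0], [0, 0, 0]], force=50)

```text
time_s: 9.88
position: [0.5483, -0.0763, 0.2705]
tool_rot: [[0.512, 0.859, -0.002], [0.859, -0.512, 0.001], [-0.0, -0.002, -1.0]]
ft_force: [2.0, 2.4, -20.3]
grip_width: 0.0298
gripper_force: 50.9
```

```bash
python3 - <<'E'
from h import *
im,d=cams.get_image("scene"); x,y=185,135
cv2.imwrite("pics/c5.png",cv2.resize(im[y-60:y+60,x-75:x+75,::-1],(750,600),interpolation=cv2.INTER_CUBIC))
E
```

```text
(no output)
```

View pics/c5.png

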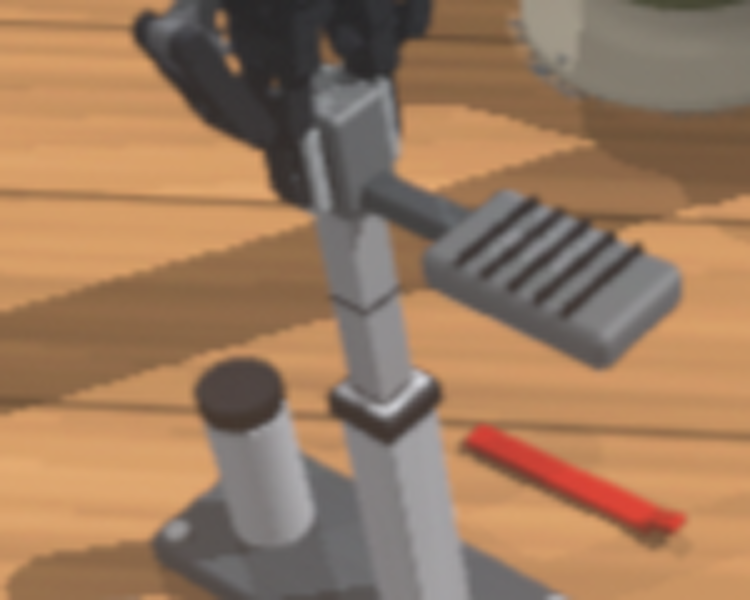

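The mast is fully out: the first-stop ring at (365,300) is about half way up the exposed inner tube, there is solid resistance after 100 mm of travel, and the cap shows no gap. The pull is 20 N, so I'll ease it slightly to keep clear of slipping.

Emit:
move_arm(jaw=[2.5, 2.5, 2.5, 2.5, 2.5, 2.5], dp=[[0, 0, 0.07], [0, 0, 0], [0, 0, 0], [0, 0, 0], [0, 0, 0], [0, 0, 0]], turn=[[0, 0, 0], [0, 0, 0], [0, 0, 0], [0, 0, 0], [0, 0, 0], [0, 0, 0]])

```text
time_s: 10.43
position: [0.5483, -0.0763, 0.2705]
tool_rot: [[0.512, 0.859, -0.001], [0.859, -0.512, 0.0], [-0.0, -0.001, -1.0]]
ft_force: [-1.3, 4.3, -18.0]
grip_width: 0.0307
gripper_force: 51.3
```

Steady against the stop, with the button in (30.7 mm across). Handing in.

```bash
python3 -c "
from rig import ticket,observe
s=observe();print(s['position'],s['ft_force'],s['grip_width']);print(ticket.close_job())"
```

```text
[ 0.54833581 -0.07634006  0.27049051] [ -1.32257167   4.26650599 -18.04586512] 0.030730158930725393
the job is handed in; nothing more can be done
None
```

The cap was pressed home first (top at 112 mm). The mast is now held against its second stop, about 100 mm up, with the button squeezed in, nothing else was touched, and the job is handed in at about 10.4 s.

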